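# Check the carriage setting of a key duplicating machine

## Task

The motor is off and I want to check the setting of this key duplicating machine: turn the black adjustment dial clockwise until its white pointer points at the red mark, let go of it, then swing the spring-return carriage lever by its upright black handle until its orange tip is inside the green band, and keep holding it there. Finish while still holding the lever against its spring, with the dial still on the mark; leave the padlock, the oil bottle and the brush where they are.

Things in the scene. Friction and masses are not known exactly. Their poses are not given: they have to be found in the camera images.
- machine: Grey key machine, fixed. Origin: underside of its casting, on the bench. x points away from its front, y to its motor end. Casting x -130 to 170, y -210 to 310 mm, flat deck 70 mm above the bench. On the deck: motor housing (x -30 to 170, y 200 to 310, 150 high), cutter and pale guard (x 95 to 170, y 105 to 200, 102 high). Dial axis at x -30, y -130; lever pivot at x 80, y 60.
- dial (a joint): Angle of the black adjustment dial on the deck, rad, range 0 to 2.8. Grows as the dial turns clockwise seen from above. It turns stiffly (0.04 N m of friction) and stays where it is left. The mark always lies 0.5 to 1.7 rad clockwise of the pointer at the start.
- dial_grip (a point): Point on the dial's vertical axis at the height to grip, 34 mm above the deck. The dial is a 52 mm disc with an upright grip bar, 48 mm long, 14 mm thick, its top 46 mm and its foot 12 mm above the deck; the bar is parallel to the line from the axis to the white pointer. This point's -x axis points along the pointer.
- dial_pointer (a point): Outer end of the dial's white pointer line, 34 mm from the dial's axis; it turns with the dial.
- dial_mark (a point): Inner end of the red mark on the fixed aluminium scale ring (104 mm across, 4 mm high, with black ticks) round the dial, 34 mm from the dial's axis: where the pointer's end has to come. The red mark is 6 mm wide and runs outward from here for 18 mm.
- lever (a joint): Swing of the carriage lever, rad: 0 at rest against its stop, grows as the lever swings clockwise seen from above (the handle moves towards the motor housing), up to 1.15 at the far stop. A spring drives it back to 0: about 2.8 N at the handle at rest, 6.3 N at 0.7 rad, 8.5 N at the far stop.
- lever_pivot (a point): The lever's vertical pivot axis, at deck height. On the pivot turns a 48 mm hub with a key clamp and a red knob, up to 100 mm above the deck.
- handle: Upright black round handle on the lever, 24 mm in diameter, 54 mm tall; it stands on the aluminium lever arm (20 mm wide, its top 24 mm above the deck), its axis 120 mm from the lever's pivot. Origin: centre of its foot, 24 mm above the deck. It can turn on its own upright axis.
- handle_grip (a point): Point on the handle's axis 36 mm above its foot, 60 mm above the deck (handle top 78 mm above the deck): where to grip it from above.
- lever_tip (a point): The orange tip of the lever, its outer end, 175 mm from the pivot and 18 mm above the deck, in line with pivot and handle.
- band_mid (a point): Middle of the green band, 175 mm from the lever's pivot: a green tab on the deck under the tip's path, 20 mm wide along the path, 30 mm radially, 4 mm high, on a pale quadrant strip. It lies at 0.45 to 0.85 rad of lever travel.
- padlock: Bystander: brass padlock, 52 x 30 mm, 75 mm tall, standing loose on the deck behind the dial. Origin: centre of its underside.
- oil: Bystander: oil bottle with a red cap, 52 mm in diameter, 150 mm tall, loose on the bench to the right of the machine. Origin: centre of its underside.
- brush: Bystander: hand brush lying loose on the bench to the right of the machine. Origin: under its middle.

How it is judged:
By the outcome, as a careful person would: the job done as asked, in the order asked, and still so for the second after the job is handed in, while the arm keeps its last pose, push and grip.
It also fails if it takes over 54 s, if anything falls off the work surface, if the arm or the gripper's body presses on something with over 40 N, if the wrist force passes 120 N, or if a joint passes its speed limit or range.

## Robot

A 6-joint arm with a two-finger parallel gripper is mounted at the origin on the work surface. World frame = base frame: x ahead of the robot, y to its left, z up, the work surface at z = 0. Lengths are in m, angles in rad, forces in N, time in s.
With the tool pointing down it reaches from about 0.375 to 0.9 m from the base axis. Payload 3.1 kg.
Tool frame: the origin (TCP) lies between the finger pads; the fingertips stand 19 mm ahead of it and the grasp point (between the pads) is the TCP; z points along the fingers, y is the line along which they close (so a half turn about z gives the same grasp; the last joint's range is limited). The gripper opens to 87 mm and grips with 3 to 60 N. Pads are 19 mm wide; open, the fingers measure 117 mm over their backs; the gripper's body (75 mm by 190 mm) begins 51 mm behind the grasp point.
Start: joints at [1.133, 0.527, 1.433, -0, 1.181, -0.178], TCP at [0.16, 0.604, 0.206] pointing down, gripper open.
Joint ranges: [-3.08, 3.08], [-0.75, 2.2], [0.22, 2.44], [-1.43, 4.57], [0, 2.65], [-2.85, 2.85]. Speed limits (rad/s): [2.79, 2.79, 3.14, 3.14, 3.14, 3.14].

## Interface

Orientations are given as a unit quaternion [x, y, z, w].
In Python, from rig import telemetry, viewer, hand_in gives the robot as it stands. The module is installed in compiled form; this text tells all that it offers.
- The arm moves only by the shell command python3 -m creep 'ROWS' [FORCE]. ROWS is JSON, a list of rows, each an object with "translation": the shift along the tool's x, y, z in mm, a list of three; "roll": the turn about the tool's z in degrees; "gripper": the finger opening in mm, from 0 to 87. In form: [{"translation": [tx, ty, tz], "roll": roll, "gripper": gripper}, ...]. A call has 1 to 5 rows; each row is the pose to reach, as a shift and turn from the pose commanded when the call began, along the tool's axes at that moment; what a row does not reach only later rows make up. A row lasts 1/12 s, in which the tool goes at most 41.7 mm and 7.16 degrees, less where a joint would pass 70% of its speed; a pose out of reach is approached as far as the arm can. A call with a gripper value outside its range is refused whole. The fingers move at their own pace and stop on an object; FORCE is the grip in N (left out, the last holds). Time passes only in rows, so rows that repeat a pose let the fingers close. It gives the time, the measured TCP pose, the force, the opening and the grip force at its end, in the units of the state.
- telemetry.get_obs(): the state, without advancing time (a new reading comes with each control period).
- viewer.camera(name): name is "side" or "top" or "wrist"; returns the picture (384x512x3 uint8, blue, green, red); there is no depth.
- viewer.camera_info(name): a dict with "intrinsics" (3x3 intrinsics, pixels), "rvec" (rotation vector, rad) and "tvec" (3), from world to camera coordinates, as OpenCV has them; the wrist camera has in their place "hand_eye" (4x4, takes a point from camera to tool coordinates, whose origin is the TCP and whose axes are the flange's). Camera axes: x right, y down, z forward; pixel columns grow to the right and rows downward; lengths in m; the calibration is good to about 2 mm. The wrist camera is an equidistant fisheye: a pixel r from the principal point sees the ray r / f radians off the axis. A picture is of the moment at which its call begins: read the wrist's pose just before it. camera_info takes no time and is no camera call.
- hand_in(): hands the job in; it is judged then, once.
Trained networks look in the newest picture that a camera, given by its name, has taken for a name from the list of things; names that differ only in an ending like _2 or _b are one class to them, and where a whole thing is asked for, a point or a joint stands for the part that bears it (a point fixed in the world has none). Each returns a list of dicts, best first, with "p" (0 to 1); they miss things now and then, are a little off and sometimes report something else, mostly with a low value. They report only what shows in the picture. A call takes as long as a camera call.
- viewer.recognise(camera, thing): "bbox" ([left, top, width, height] in pixels, round what is visible of it).
The state is a dict: "time": time; "q": joint angles; "joint_velocities": joint speeds; "joint_torque": joint torques, N m; "position": TCP position; "tool_rot": TCP orientation; "ft_force": force on the tool from outside, world axes, zero at the start; "moment": the same for the moment, N m; "grip_width": finger opening in m; "grip_force": force on a finger pad.
Only numpy, scipy, OpenCV 4.12 (cv2) and the standard library are available. Lean on these libraries where they do the work, as an engineer would, in place of code of your own. Each camera call takes 0.05 s, during which the arm holds its last target. There are 200 camera calls.

## Working session

There is one attempt and no reset: what is moved stays moved. The work goes in short steps, Python scripts to look and compute and a shell command to move; the robot and the scene stay as the last step left them, time stands still between calls to the robot, and variables do not carry over. Pictures are saved under pics/ and viewed, at most 10 in all, crops included, and the job is handed in when it is done.

```bash
mkdir -p pics; cat > h.py <<'E'
import numpy as np,cv2
from scipy.spatial.transform import Rotation as R
from rig import telemetry,viewer
def proj(n,P):
    i=viewer.camera_info(n)
    return cv2.projectPoints(np.array(P,float).reshape(-1,3),np.array(i['rvec'],float),np.array(i['tvec'],float),np.array(i['intrinsics'],float),None)[0].reshape(-1,2)
def unproj(n,uv,z):
    i=viewer.camera_info(n);K=np.array(i['intrinsics'],float)
    Rm=cv2.Rodrigues(np.array(i['rvec'],float))[0];t=np.array(i['tvec'],float).ravel()
    c=-Rm.T@t
    uv=np.array(uv,float).reshape(-1,2)
    d=(Rm.T@np.linalg.inv(K)@np.c_[uv,np.ones(len(uv))].T).T
    return c+d*((z-c[2])/d[:,2])[:,None]
def wunproj(uv,z,pos,quat):
    i=viewer.camera_info('wrist');K=np.array(i['intrinsics'],float);H=np.array(i['hand_eye'],float)
    uv=np.array(uv,float).reshape(-1,2)
    x=(uv-K[:2,2])/np.array([K[0,0],K[1,1]]);th=np.linalg.norm(x,axis=1)
    s=np.where(th>1e-9,np.sin(th)/np.maximum(th,1e-9),1)
    d=np.c_[x*s[:,None],np.cos(th)]
    W=np.eye(4);W[:3,:3]=R.from_quat(quat).as_matrix();W[:3,3]=pos
    M=W@H;d=d@M[:3,:3].T;c=M[:3,3]
    return c+d*((z-c[2])/d[:,2])[:,None]
E
python3 - <<'E'
from h import *
o=telemetry.get_obs();print(o['time'],o['position'],R.from_quat(o['tool_rot']).as_matrix().round(3))
for n in('side','top','wrist'):
    im=viewer.camera(n);cv2.imwrite(f'pics/{n}0.png',im)
    for t in('dial_grip','dial_pointer','dial_mark','lever_tip','band_mid','handle','lever_pivot','padlock','oil','brush','machine'):
        r=viewer.recognise(n,t)
        print(n,t,[(np.round(a['bbox'],1).tolist(),round(a['p'],2)) for a in r[:2]])
i=np.vstack([cv2.imread('pics/top0.png'),cv2.imread('pics/side0.png')])
print(telemetry.get_obs()['time'])
E
```

```text
0.0 [0.15960188 0.60348966 0.20517784] [[-0.967  0.256 -0.001]
 [ 0.256  0.967 -0.002]
 [ 0.    -0.002 -1.   ]]
side dial_grip [([211.3, 216.3, 33.1, 28.8], 0.81)]
side dial_pointer [([208.8, 213.9, 34.1, 29.7], 0.97), ([198.6, 217.7, 58.8, 37.1], 0.64)]
side dial_mark [([199.7, 216.7, 55.9, 36.8], 0.7)]
side lever_tip [([177.9, 138.0, 54.4, 72.1], 0.9)]
side band_mid [([140.4, 172.2, 96.0, 28.1], 0.47)]
side handle [([184.7, 168.8, 12.2, 25.9], 0.72)]
side lever_pivot [([102.8, 79.3, 234.5, 226.7], 0.67)]
side padlock [([286.7, 179.6, 27.7, 40.8], 0.63), ([177.4, 133.1, 56.5, 75.3], 0.31)]
side oil [([319.6, 224.3, 37.1, 86.4], 0.68), ([179.3, 136.6, 54.7, 70.1], 0.49)]
side brush [([257.4, 306.2, 76.8, 77.8], 0.97)]
side machine [([100.2, 76.9, 237.8, 233.3], 0.9), ([177.8, 137.2, 55.2, 70.6], 0.57)]
top dial_grip [([286.7, 222.0, 24.2, 30.2], 0.83)]
top dial_pointer [([289.7, 225.3, 21.0, 26.7], 0.64)]
top dial_mark [([274.3, 215.4, 48.3, 48.7], 0.71)]
top lever_tip [([172.1, 191.4, 82.3, 79.9], 0.92)]
top band_mid [([191.3, 197.3, 23.9, 100.6], 0.8)]
top handle [([229.9, 245.7, 8.6, 8.9], 0.49)]
top lever_pivot [([24.2, 145.7, 319.2, 185.5], 0.8)]
top padlock [([280.7, 156.7, 25.8, 19.9], 0.98)]
top oil [([347.7, 159.7, 32.0, 30.1], 0.72)]
top brush [([365.6, 192.4, 52.1, 82.7], 0.6)]
top machine [([24.8, 144.9, 316.8, 188.0], 0.81)]
wrist dial_grip []
wrist dial_pointer []
wrist dial_mark [([0.0, 360.8, 13.1, 23.2], 0.66)]
wrist lever_tip []
wrist band_mid []
wrist handle []
wrist lever_pivot []
wrist padlock [([0.0, 361.6, 11.1, 22.4], 0.54)]
wrist oil []
wrist brush []
wrist machine [([1.5, 363.0, 10.5, 21.0], 0.66)]
1.8
```

View pics/top0.png

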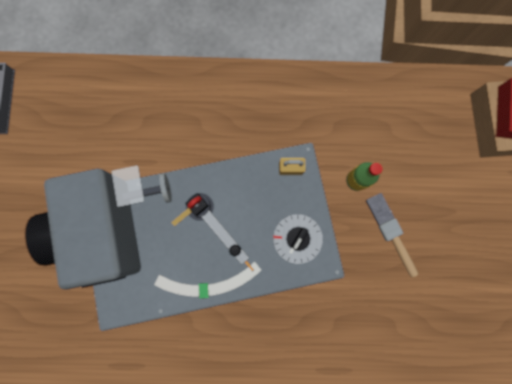

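View pics/wrist0.png

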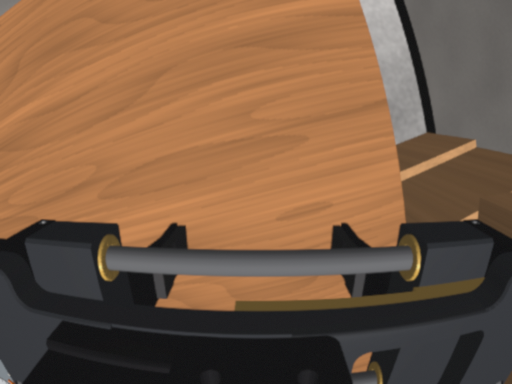

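The top view shows the dial at (298,239) with its white pointer toward lower-left and the red mark at (278,237). It also shows the lever from its pivot at (197,205) to the handle at (235,250) and tip at (250,266), and the green band at (204,291). The wrist view shows only bench.

```bash
python3 - <<'E'
from h import *
im=cv2.imread('pics/top0.png')
c=im[185:305,140:345];cv2.imwrite('pics/topc.png',cv2.resize(c,None,fx=3.9,fy=3.9,interpolation=cv2.INTER_CUBIC))
h=cv2.cvtColor(im,cv2.COLOR_BGR2HSV).astype(int);H,S,V=h[...,0],h[...,1],h[...,2]
def cen(m,box,z,name):
    l,t,r,b=box;k=np.zeros(m.shape,bool);k[t:b,l:r]=1
    ys,xs=np.nonzero(m&k);p=np.array([xs.mean(),ys.mean()]);w=unproj('top',p,z)[0]
    print(name,len(xs),p.round(1),w.round(4));return w
cen((S>120)&((H<8)|(H>172)),(270,210,325,270),.074,'mark')
g=cen((S>120)&(H>45)&(H<80),(190,275,220,305),.074,'band')
cen((S>120)&(H>5)&(H<25),(240,255,260,275),.088,'tip')
cen((V<45),(226,240,245,260),.148,'handle')
cen((V<50),(282,222,315,256),.082,'dial dark')
cen((S<60)&(V>110),(270,210,326,270),.074,'ring')
cen((S<60)&(V>170),(286,226,311,254),.1,'pointer px')
e=(S<90)&(V<120)
# deck corners by recog
for z,uv in((.07,[(316,146),(340,271),(105,325)]),): print(unproj('top',uv,z).round(3))
print(viewer.camera_info('top')['tvec'],viewer.camera_info('side')['tvec'])
E
```

```text
mark 3 [278. 237.] [ 0.5126 -0.1278  0.074 ]
band 80 [203.4 289.9] [0.4003 0.0249 0.074 ]
tip 6 [247.5 263.8] [ 0.4561 -0.0649  0.088 ]
handle 30 [235.3 251.4] [ 0.4821 -0.0411  0.148 ]
dial dark 237 [298.8 237.6] [ 0.5124 -0.1707  0.082 ]
ring 2928 [297.6 239.8] [ 0.5078 -0.1693  0.074 ]
pointer px 104 [296.9 246.3] [ 0.4942 -0.1649  0.1   ]
[[ 0.713 -0.208  0.07 ]
 [ 0.445 -0.26   0.07 ]
 [ 0.325  0.223  0.07 ]]
[-0.09227203  0.61518987  0.82998236] [-0.58196266  0.16675855  0.71540425]
```

View pics/topc.png

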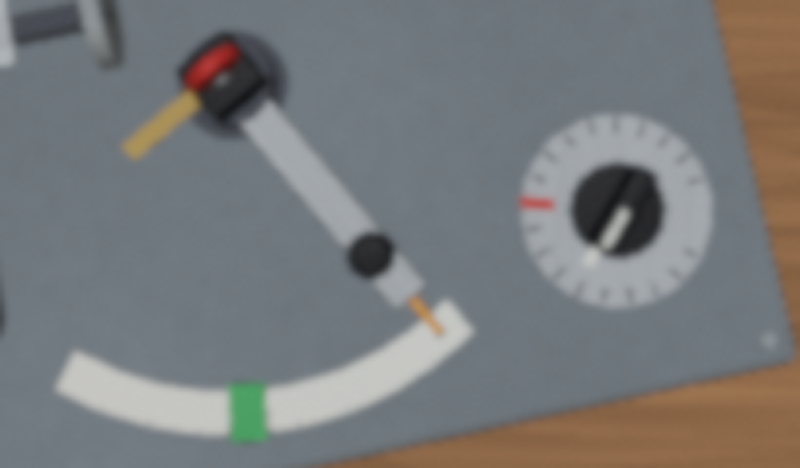

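The crop shows the ring centre at about (616,210) and the white pointer end at (588,261). The red mark runs from (552,204) to (521,202). The tip end is at (441,334), the band centre at (248,412) and the handle top at (370,252).

```bash
python3 - <<'E'
from h import *
from scipy.optimize import least_squares
f=lambda u,v:(u/3.9+140-.37,v/3.9+185-.37)
obs=[((-30,-130,74),f(616,210)),((-130,-210,70),f(795,358)),((170,-210,70),(315,146))]
def w(p,m):
    c,s=np.cos(p[2]),np.sin(p[2]);m=np.array(m)/1000.
    return np.array([p[0]+c*m[0]-s*m[1],p[1]+s*m[0]+c*m[1],m[2]])
r=least_squares(lambda p:(proj('top',[w(p,m) for m,_ in obs])-np.array([q for _,q in obs])).ravel(),[.55,0,0.2])
p=r.x;print('machine',p.round(4),r.fun.round(1))
pv=w(p,(80,60,70));print('pivot',pv,'px',(proj('top',[pv])-[140,185])*3.9)
dc=w(p,(-30,-130,104));print('dial',dc)
un=lambda q,z:unproj('top',f(*q),z)[0]
d0=un((616,210),.074);print('dial direct',d0)
tip=un((441,334),.088);band=un((248,412),.074);hd=un((370,253),.148)
for n,x in(('tip',tip),('band',band),('handle',hd)):
    v=x-pv;print(n,x.round(4),np.linalg.norm(v[:2]),np.degrees(np.arctan2(v[1],v[0])))
for z in(.074,.082):
  for n,q in(('ptr',(588,261)),('mark in',(552,204)),('mark out',(521,202))):
    x=un(q,z if n=='ptr' else .074);v=x-d0;print(z,n,x.round(4),np.linalg.norm(v[:2]),np.degrees(np.arctan2(v[1],v[0])))
o=telemetry.get_obs();M=R.from_quat(o['tool_rot']).as_matrix()
print('shift to 0.47,-0.15', (M.T@(np.array([.47,-.16,.28])-o['position'])*1000).round(0))
E
```

```text
machine [ 0.5112 -0.0355  0.2111] [-0.2  0.7  0.6  2.8 -0.4 -3.8]
pivot [0.5768936  0.03994513 0.07      ] px [[234.11917739  77.53593597]]
dial [ 0.50914092 -0.16888392  0.104     ]
dial direct [ 0.51054308 -0.16921878  0.074     ]
tip [ 0.4434 -0.0759  0.088 ] 0.1767721270764078 -139.0404097726009
band [0.3995 0.0252 0.074 ] 0.17797712693509843 -175.26016435726356
handle [ 0.4856 -0.0395  0.148 ] 0.12102538124703267 -138.96567478890034
0.074 ptr [ 0.4829 -0.1544  0.074 ] 0.03139033481961589 151.7317197985885
0.074 mark in [ 0.5129 -0.1345  0.074 ] 0.03482136187020442 86.06827173770361
0.074 mark out [ 0.5136 -0.1177  0.074 ] 0.05164641273777836 86.60696053663753
0.082 ptr [ 0.483  -0.1535  0.082 ] 0.03166754961795133 150.2716309868985
0.082 mark in [ 0.5129 -0.1345  0.074 ] 0.03482136187020442 86.06827173770361
0.082 mark out [ 0.5136 -0.1177  0.074 ] 0.05164641273777836 86.60696053663753
shift to 0.47,-0.15 [-495. -659.  -74.]
```

```bash
python3 -m creep '[{"translation":[-16,-20,-19],"roll":0,"gripper":87},{"translation":[-32,-40,-38],"roll":0,"gripper":87},{"translation":[-48,-60,-57],"roll":0,"gripper":87},{"translation":[-64,-80,-76],"roll":0,"gripper":87},{"translation":[-80,-98,-95],"roll":0,"gripper":87}]' 
python3 -m creep '[{"translation":[-26,-32,0],"roll":0,"gripper":87},{"translation":[-52,-64,0],"roll":0,"gripper":87},{"translation":[-78,-96,0],"roll":0,"gripper":87},{"translation":[-104,-128,0],"roll":0,"gripper":87},{"translation":[-130,-160,0],"roll":0,"gripper":87}]'
```

```text
time: 2.22
position: [0.2122, 0.4875, 0.3019]
tool_rot: [0.129, 0.992, -0.0, -0.0]
ft_force: [-0.9, 0.4, -0.2]
grip_width: 0.0873
grip_force: 0.0
time: 2.63
position: [0.2972, 0.2993, 0.3015]
tool_rot: [0.129, 0.992, 0.0, 0.0]
ft_force: [1.0, 0.7, -1.0]
grip_width: 0.0872
grip_force: 0.0
```

```bash
python3 -m creep '[{"translation":[-26,-32,0],"roll":0,"gripper":87},{"translation":[-52,-64,0],"roll":0,"gripper":87},{"translation":[-78,-96,0],"roll":0,"gripper":87},{"translation":[-104,-128,0],"roll":0,"gripper":87},{"translation":[-130,-160,0],"roll":0,"gripper":87}]' 
python3 -m creep '[{"translation":[-26,-32,0],"roll":0,"gripper":87},{"translation":[-52,-64,0],"roll":0,"gripper":87},{"translation":[-78,-96,0],"roll":0,"gripper":87},{"translation":[-104,-128,0],"roll":0,"gripper":87},{"translation":[-130,-160,0],"roll":0,"gripper":87}]'
python3 -m creep '[{"translation":[-23,-28,0],"roll":4,"gripper":87},{"translation":[-46,-56,10],"roll":8,"gripper":87},{"translation":[-66,-80,30],"roll":14,"gripper":87},{"translation":[-66,-80,60],"roll":14,"gripper":87},{"translation":[-66,-80,60],"roll":14,"gripper":87}]'
python3 - <<'E'
from h import *
o=telemetry.get_obs();print(o['position'],o['tool_rot'],o['q'].round(2) if hasattr(o['q'],'round') else o['q'])
i=viewer.camera('wrist');cv2.imwrite('pics/w1.png',i)
for t in('dial_grip','dial_pointer','dial_mark','padlock'):print(t,[(np.round(a['bbox'],1).tolist(),round(a['p'],2)) for a in viewer.recognise('wrist',t)[:2]])
E
```

```text
time: 3.05
position: [0.382, 0.1112, 0.3016]
tool_rot: [0.129, 0.992, 0.0, 0.001]
ft_force: [1.3, 0.3, -0.7]
grip_width: 0.0868
grip_force: 0.0
time: 3.47
position: [0.4667, -0.077, 0.3014]
tool_rot: [0.129, 0.992, 0.0, 0.0]
ft_force: [0.1, 0.4, -0.5]
grip_width: 0.0871
grip_force: 0.0
time: 3.88
position: [0.5069, -0.1693, 0.2362]
tool_rot: [0.25, 0.968, 0.001, -0.005]
ft_force: [-1.9, 0.7, -1.6]
grip_width: 0.0872
grip_force: 0.0
[ 0.50693149 -0.1692791   0.2361687 ] [ 0.25036071  0.96813871  0.0014353  -0.00498997] [-0.53  0.37  1.62  0.    1.16 -1.6 ]
dial_grip [([238.4, 155.2, 44.2, 59.2], 0.97)]
dial_pointer [([237.5, 158.1, 46.0, 55.2], 0.93)]
dial_mark [([161.8, 0.0, 349.4, 303.0], 0.69), ([217.1, 140.9, 84.3, 87.7], 0.66)]
padlock [([304.7, 274.5, 44.9, 27.8], 0.95), ([347.5, 17.7, 90.7, 156.0], 0.25)]
```

View pics/w1.png

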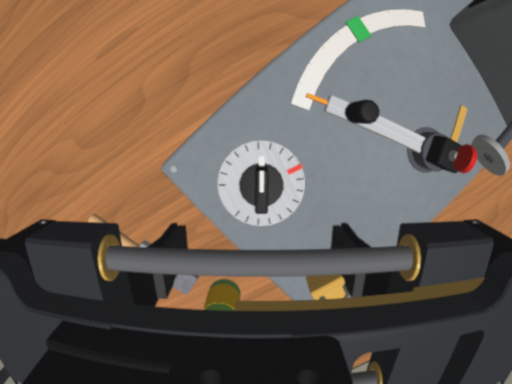

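The wrist view shows the dial centre at (262,183), with the bar upright in the image and so square to the closing line. The pointer end is at (262,158) and the red mark runs from (289,172) to (302,167).

```bash
python3 - <<'E'
from h import *
pos=[ 0.50693149,-0.1692791,0.2361687];q=[ 0.25036071,0.96813871,0.0014353,-0.00498997]
i=cv2.imread('pics/w1.png')
h=cv2.cvtColor(i,cv2.COLOR_BGR2HSV).astype(int);H,S,V=h[...,0],h[...,1],h[...,2]
k=np.zeros(S.shape,bool);k[135:235,212:312]=1
m=k&(S>120)&((H<8)|(H>172));ys,xs=np.nonzero(m);mk=(xs.mean(),ys.mean())
ring=(k&(S<45)&(V>120)).astype(np.uint8)
cs=max(cv2.findContours(ring,cv2.RETR_EXTERNAL,cv2.CHAIN_APPROX_NONE)[0],key=cv2.contourArea)
pts=cv2.convexHull(cs)[:,0].astype(float);w=wunproj(pts,.074,pos,q)
A=np.c_[2*w[:,:2],np.ones(len(w))];s=np.linalg.lstsq(A,(w[:,:2]**2).sum(1),rcond=None)[0];c=s[:2]
print('ring',c,np.sqrt(s[2]+c@c))
a=lambda uv,z:(lambda v:(np.linalg.norm(v),np.degrees(np.arctan2(v[1],v[0]))))(wunproj(uv,z,pos,q)[0][:2]-c)
print('mark',mk,a(mk,.074))
wp=k&(S<60)&(V>190);wp[:, :257]=0;wp[:,268:]=0;wp[166:]&=True
ys,xs=np.nonzero(wp&(np.arange(384)[:,None]<166)&(np.arange(384)[:,None]>153));print('ptr',xs.mean(),ys.mean(),a((xs.mean(),ys.mean()),.078))
ys,xs=np.nonzero(wp&(np.arange(384)[:,None]>168)&(np.arange(384)[:,None]<195));print('line',xs.mean(),ys.mean(),len(xs))
M=R.from_quat(q).as_matrix();print('y axis',np.degrees(np.arctan2(M[1,1],M[0,1])))
cc=wunproj((262,183),.116,pos,q)[0];print(cc, 'shift',(M.T@(np.r_[c,.104]-pos)*1000).round(1))
E
```

```text
ring [ 0.51606084 -0.16426485] 0.08146534109375234
mark (np.float64(294.53333333333336), np.float64(168.63333333333333)) (np.float64(0.03846348259013449), np.float64(90.31209201816037))
ptr 261.92727272727274 158.54545454545453 (np.float64(0.03128047799675152), np.float64(159.24599687059654))
line 261.4025974025974 180.76623376623377 77
y axis 61.001800877796875
[ 0.50467658 -0.16337552  0.116     ] shift [ -6.9   8.8 132.1]
```

```bash
python3 - <<'E'
from h import *
pos=np.array([ 0.50693149,-0.1692791,0.2361687]);q=[ 0.25036071,0.96813871,0.0014353,-0.00498997]
w=wunproj([(217.5,183),(305.5,183),(262,140),(262,227)],.074,pos,q);print(w.round(4))
c=np.array([(w[0]+w[1])/2,(w[2]+w[3])/2])[:,:2].mean(0);print(c)
for uv,z in(((294.5,168.6),.074),((262,158.5),.078)):
    v=wunproj(uv,z,pos,q)[0][:2]-c;print(np.linalg.norm(v),np.degrees(np.arctan2(v[1],v[0])))
M=R.from_quat(q).as_matrix()
for C in(c,[.509,-.169]):print('shift',(M.T@(np.r_[C,.104]-pos)*1000).round(1))
E
```

```text
[[ 0.487  -0.213   0.074 ]
 [ 0.5373 -0.1223  0.074 ]
 [ 0.4685 -0.1429  0.074 ]
 [ 0.5604 -0.1936  0.074 ]]
[ 0.51332413 -0.16795147]
0.04220599333724054 86.64002620095691
0.030403501554030852 150.7220191374225
shift [ -6.3   4.2 132.1]
shift [ -3.    1.2 132.1]
```

```bash
python3 -m creep '[{"translation":[-4,2,35],"roll":0,"gripper":87},{"translation":[-4,2,70],"roll":0,"gripper":60},{"translation":[-4,2,100],"roll":0,"gripper":50},{"translation":[-4,2,120],"roll":0,"gripper":50},{"translation":[-4,2,132],"roll":0,"gripper":50}]' 
python3 -m creep '[{"translation":[0,0,0],"roll":0,"gripper":30},{"translation":[0,0,0],"roll":0,"gripper":22},{"translation":[0,0,0],"roll":0,"gripper":10},{"translation":[0,0,0],"roll":0,"gripper":5},{"translation":[0,0,0],"roll":0,"gripper":5}]' 15
python3 -m creep '[{"translation":[0,0,0],"roll":0,"gripper":5},{"translation":[0,0,0],"roll":0,"gripper":5},{"translation":[0,0,0],"roll":0,"gripper":5}]' 15
```

```text
time: 4.55
position: [0.5138, -0.1682, 0.1085]
tool_rot: [0.248, 0.969, 0.0, -0.0]
ft_force: [0.5, -0.2, 0.3]
grip_width: 0.0679
grip_force: 0.0
time: 4.97
position: [0.5151, -0.1696, 0.1107]
tool_rot: [0.249, 0.969, -0.0, 0.002]
ft_force: [0.3, 0.2, -0.6]
grip_width: 0.0348
grip_force: 0.0
time: 5.22
position: [0.5143, -0.1694, 0.1095]
tool_rot: [0.249, 0.969, -0.0, 0.0]
ft_force: [0.2, 0.8, -0.5]
grip_width: 0.0147
grip_force: 0.0
```

```bash
python3 -m creep '[{"translation":[2,0,3],"roll":0,"gripper":20},{"translation":[3,0,5],"roll":0,"gripper":20},{"translation":[3,0,5],"roll":0,"gripper":5},{"translation":[3,0,5],"roll":0,"gripper":5},{"translation":[3,0,5],"roll":0,"gripper":5}]' 15
python3 -m creep '[{"translation":[0,0,0],"roll":0,"gripper":5},{"translation":[0,0,0],"roll":0,"gripper":5},{"translation":[0,0,0],"roll":0,"gripper":5}]' 15
```

```text
time: 5.63
position: [0.5114, -0.1678, 0.104]
tool_rot: [0.249, 0.969, 0.0, -0.0]
ft_force: [0.4, 0.4, -0.3]
grip_width: 0.0084
grip_force: 0.0
time: 5.88
position: [0.5116, -0.1679, 0.1042]
tool_rot: [0.249, 0.969, -0.0, 0.0]
ft_force: [-0.1, -0.5, 0.1]
grip_width: 0.005
grip_force: 0.0
```

```bash
python3 - <<'E'
from h import *
i=viewer.camera('wrist');j=viewer.camera('side')
i=i[80:300,130:390];j=j[130:290,130:330]
a=cv2.resize(i,(400,338));b=cv2.resize(j,(400,320))
cv2.imwrite('pics/w2.png',np.hstack([a,np.vstack([b,np.zeros((18,400,3),np.uint8)])]))
E
```

```text
(no output)
```

View pics/w2.png

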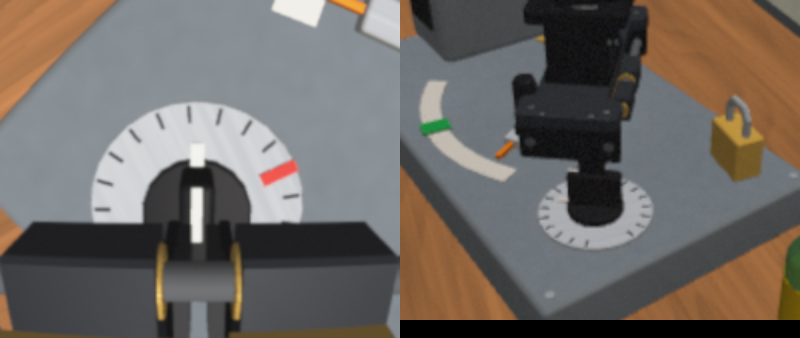

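The crops show the dial with its mark. The bar lies in line with the gripper, and in the wrist crop the pointer is at x≈197 and the bar is between the fingers. The reported width of 5 mm contradicts a grip, so I'll check by projecting the TCP.

```bash
python3 - <<'E'
from h import *
o=telemetry.get_obs();print({k:np.round(o[k],3).tolist() for k in('position','q','grip_width','grip_force','moment')})
M=R.from_quat(o['tool_rot']).as_matrix();P=np.array(o['position'])
i=viewer.camera_info('wrist');K=np.array(i['intrinsics']);H=np.array(i['hand_eye']);print(H.round(3).tolist(),K[0])
W=np.eye(4);W[:3,:3]=M;W[:3,3]=P
def wp(X):
    x=np.linalg.inv(W@H)@np.r_[X,1];x=x[:3];th=np.arctan2(np.hypot(x[0],x[1]),x[2]);u=x[:2]/np.hypot(x[0],x[1])*th*K[0,0]+K[:2,2]
    return ((u-[130,80])*400/260).round(0)
D=np.array([.5105,-.1685,0]);b=np.array([np.cos(np.radians(150.7)),np.sin(np.radians(150.7)),0])
X=dict(tcp=P,tip=P+M@[0,0,.019],grip=D+[0,0,.104],barA=D+.024*b+[0,0,.116],barB=D-.024*b+[0,0,.116],footA=D+.024*b+[0,0,.082],ringc=D+[0,0,.074])
for k,v in X.items():print(k,v.round(3),'wrist',wp(v),'side',((proj('side',v)[0]-[130,130])*2+[400,0]).round(0))
E
```

```text
{'position': [0.512, -0.168, 0.104], 'q': [-0.525, 0.559, 1.744, 0.0, 0.838, -1.592], 'grip_width': 0.005, 'grip_force': 0.0, 'moment': [-0.017, -0.015, 0.006]}
[[-0.0, -0.966, -0.258, 0.069], [1.0, 0.0, -0.001, 0.001], [0.001, -0.258, 0.966, -0.178], [0.0, 0.0, 0.0, 1.0]] [297.31863964   0.         258.83213299]
tcp [ 0.512 -0.168  0.104] wrist [196. 229.] side [592. 181.]
tip [ 0.512 -0.168  0.085] wrist [196. 214.] side [593. 197.]
grip [ 0.51  -0.168  0.104] wrist [194. 227.] side [591. 181.]
barA [ 0.49  -0.157  0.116] wrist [194. 179.] side [564. 168.]
barB [ 0.531 -0.18   0.116] wrist [193. 292.] side [617. 173.]
footA [ 0.49  -0.157  0.082] wrist [194. 159.] side [566. 199.]
ringc [ 0.51  -0.168  0.074] wrist [194. 205.] side [592. 208.]
```

```bash
python3 -m creep '[{"translation":[0,0,0],"roll":0,"gripper":0},{"translation":[0,0,0],"roll":0,"gripper":0},{"translation":[0,0,0],"roll":0,"gripper":0}]' 15
python3 - <<'E'
from h import *
i=viewer.camera('wrist');j=viewer.camera('side')
i=i[170:290,200:320];j=j[180:250,180:250]
g=lambda x:(255*(cv2.resize(x,(400,400),interpolation=cv2.INTER_CUBIC)/255.)**.45).astype(np.uint8)
cv2.imwrite('pics/w3.png',np.hstack([g(i),g(j)]))
E
```

```text
time: 6.23
position: [0.5115, -0.1678, 0.1042]
tool_rot: [0.249, 0.969, -0.0, 0.0]
ft_force: [0.4, -0.1, 0.1]
grip_width: 0.0009
grip_force: 0.0
```

View pics/w3.png

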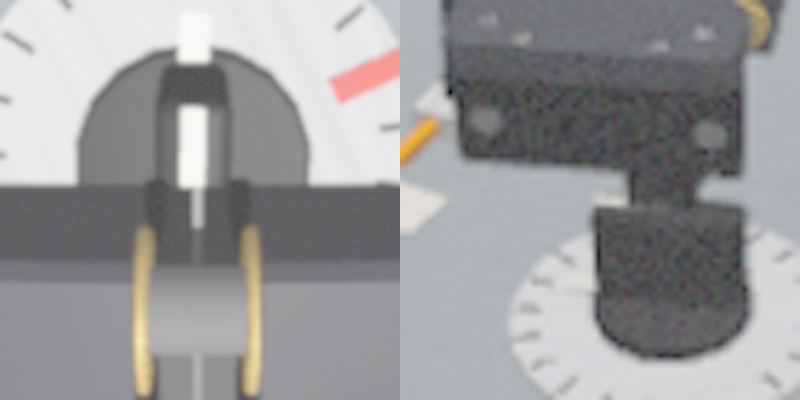

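The close-up shows the fingers closed to about 1 mm, with the pointer line visible through the gap. In the side view the finger ends at or behind the bar's top edge, so the tips may be higher than I assumed. I'll check the height from the ring's size.

```bash
python3 - <<'E'
from h import *
o=telemetry.get_obs();P=np.array(o['position']);q=o['tool_rot']
i=viewer.camera('wrist');cv2.imwrite('pics/w4.png',i);s=viewer.camera('side');cv2.imwrite('pics/s4.png',s)
g=i[:,:,1].astype(int);h=cv2.cvtColor(i,cv2.COLOR_BGR2HSV)
for r in(195,205,210,215):
    row=h[r,:,2];ok=np.nonzero(row[150:370]>165)[0]+150;print(r,ok.min(),ok.max())
# TCP height implied by ring radius, using rows near the ring's top & sides
for dz in(-.01,0,.01,.02,.03,.04):
    w=wunproj([(189.8,213),(326.3,213),(258,146.5)],.074,P+[0,0,dz],q)
    print(dz,np.linalg.norm(w[0]-w[1]).round(4), w[:,:2].round(3).tolist())
b=s[205:245,200:260].max(2);print(b[::2,::3])
E
```

```text
195 191 324
205 189 326
210 189 326
215 189 326
-0.01 0.0973 [[0.485, -0.208], [0.532, -0.123], [0.468, -0.143]]
0 0.1023 [[0.487, -0.212], [0.536, -0.123], [0.468, -0.144]]
0.01 0.1072 [[0.488, -0.216], [0.54, -0.122], [0.469, -0.144]]
0.02 0.1121 [[0.49, -0.22], [0.544, -0.121], [0.47, -0.145]]
0.03 0.117 [[0.492, -0.223], [0.548, -0.121], [0.471, -0.145]]
0.04 0.1219 [[0.493, -0.227], [0.552, -0.12], [0.472, -0.146]]
[[ 16  13  25  20  18  20  23  24  22  27  24  45  36  22 124 123 122 121
  122 120]
 [ 24  26  19  21  22  19  17  26  25  17  18  25  16  22 123 123 122 122
  121 120]
 [ 93  83  83  74  62  45  34  21  25  17  19  18  18  34 123 122 121 120
  122 122]
 [125 124 124 126 123 124 111  19  23  14  15  64  78  87 121 121 118 123
  121 121]
 [122 124 125 124 122 126 105  25  20  22  17 123 122 121 123 120 120 121
  122 122]
 [122 124 124 123 122 147 159  29  33  22  23  50  62  91 122 123 120 121
  121 123]
 [123 121 124 122 116  34  29  32  34  31  25  30  31  28 122 122 123 123
  122 122]
 [123 122 124 122 112  26  15  26  25  30  24  25  28  31 138 120 123 121
  121 1
[... 324 characters left out ...]
 180 155
  130 122]
 [126 119 137 184 189  26  15  17  17  25  15  23  22  20 176 176 171 176
  166 122]
 [152 176 174 164 144  26  21  21  28  18  18  23  18  25 149 175 176 180
  178 121]
 [159 133 178 178 165  33  33  30  23  32  26  21  23  25 153 178 181 131
  142 121]
 [175 177 176 178 170  30  31  29  30  32  33  35  30  32 161 178 177 177
  178 123]
 [179 161 178 179 178  23  33  32  31  30  34  30  35  34 177 176 176 128
  158 122]
 [132 140 177 179 178 117  26  35  32  34  32  34  21 138 175 177 178 179
  173 121]
 [168 176 178 176 177 178  87  25  23  26  21  40 118 178 177 176 154 174
  150 121]
 [116 137 142 178 178 177 177 143 118 113 123 178 175 175 174 176 168 127
  115 122]]
```

```bash
python3 -m creep '[{"translation":[0,0,-20],"roll":0,"gripper":0},{"translation":[0,0,-50],"roll":0,"gripper":0},{"translation":[0,0,-70],"roll":0,"gripper":0},{"translation":[0,0,-70],"roll":0,"gripper":0},{"translation":[0,0,-70],"roll":0,"gripper":0}]' 
python3 - <<'E'
from h import *
o=telemetry.get_obs();P=np.array(o['position']);M=R.from_quat(o['tool_rot']).as_matrix()
j=viewer.camera('side');i=viewer.camera('wrist');cv2.imwrite('pics/s5.png',j);cv2.imwrite('pics/w5.png',i)
for n,z in(('tcp',0),('tip',.019),('body',-.051)):
    p=proj('side',P+M@[0,0,z])[0];print(n,p,(p-[170,110])*4)
    cv2.circle(j,tuple(int(round(v)) for v in p),1,(0,0,255),-1)
g=lambda x,s:(255*(cv2.resize(x,s,interpolation=cv2.INTER_CUBIC)/255.)**.5).astype(np.uint8)
cv2.imwrite('pics/v5.png',np.hstack([g(j[110:260,170:270],(400,600)),np.vstack([g(i[150:300,190:290],(400,600))])]))
E
```

```text
time: 6.85
position: [0.5122, -0.1682, 0.1753]
tool_rot: [0.249, 0.969, -0.0, 0.001]
ft_force: [-0.4, -0.2, -0.4]
grip_width: 0.0005
grip_force: 0.0
tcp [224.8115121  186.50495946] [219.24604839 306.01983786]
tip [225.25664995 195.91797153] [221.02659979 343.6718861 ]
body [223.54436563 159.70951852] [214.17746251 198.83807406]
```

View pics/v5.png

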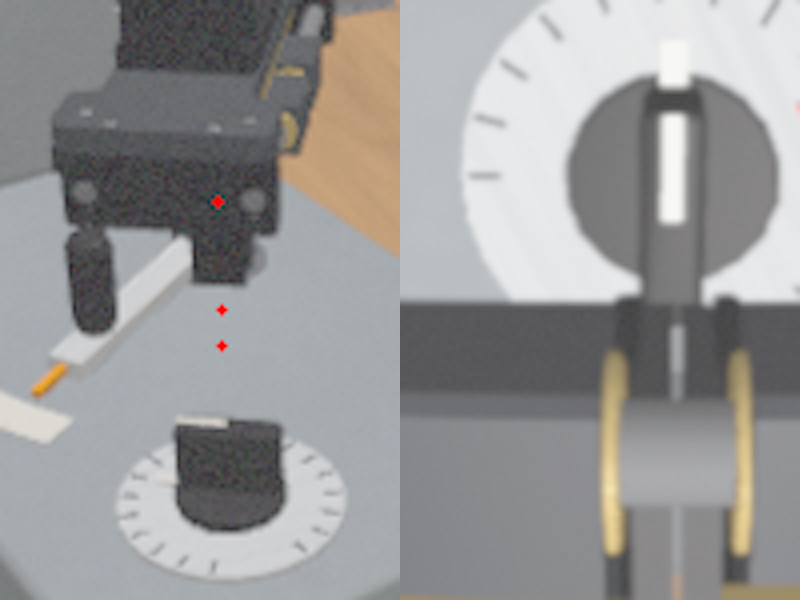

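The side crop shows the closed fingertips at y≈283, whereas the tip should project to y≈344. The real fingertips therefore sit 30–40 mm higher than the reported TCP implies. At TCP z=0.104 they closed just above the bar, so I'll grip about 30 mm lower and watch the force.

```bash
python3 -m creep '[{"translation":[0,0,0],"roll":0,"gripper":45},{"translation":[0,0,0],"roll":0,"gripper":45},{"translation":[0,0,0],"roll":0,"gripper":45},{"translation":[0,0,10],"roll":0,"gripper":45},{"translation":[0,0,20],"roll":0,"gripper":45}]' 
python3 -m creep '[{"translation":[0,0,10],"roll":0,"gripper":45},{"translation":[0,0,20],"roll":0,"gripper":45},{"translation":[0,0,30],"roll":0,"gripper":45},{"translation":[0,0,40],"roll":0,"gripper":45},{"translation":[0,0,50],"roll":0,"gripper":45}]' 
python3 -m creep '[{"translation":[0,0,7],"roll":0,"gripper":45},{"translation":[0,0,14],"roll":0,"gripper":45},{"translation":[0,0,20],"roll":0,"gripper":45},{"translation":[0,0,26],"roll":0,"gripper":45},{"translation":[0,0,30],"roll":0,"gripper":45}]' 
```

```text
time: 7.37
position: [0.5117, -0.168, 0.1535]
tool_rot: [0.249, 0.969, -0.0, 0.0]
ft_force: [-0.7, -0.3, 0.1]
grip_width: 0.0262
grip_force: 0.0
time: 7.78
position: [0.5113, -0.1677, 0.1028]
tool_rot: [0.249, 0.969, 0.0, -0.0]
ft_force: [0.2, -0.0, 0.3]
grip_width: 0.0446
grip_force: 0.0
time: 8.2
position: [0.5115, -0.1678, 0.0735]
tool_rot: [0.249, 0.969, 0.0, -0.0]
ft_force: [0.1, -0.2, -0.6]
grip_width: 0.0452
grip_force: 0.0
```

```bash
python3 -m creep '[{"translation":[0,0,0],"roll":0,"gripper":5},{"translation":[0,0,0],"roll":0,"gripper":5},{"translation":[0,0,0],"roll":0,"gripper":5},{"translation":[0,0,0],"roll":0,"gripper":5},{"translation":[0,0,0],"roll":0,"gripper":5}]' 20
python3 -m creep '[{"translation":[0,0,0],"roll":0,"gripper":5},{"translation":[0,0,0],"roll":0,"gripper":5},{"translation":[0,0,0],"roll":0,"gripper":5},{"translation":[0,0,0],"roll":0,"gripper":5},{"translation":[0,0,0],"roll":0,"gripper":5}]' 20
```

```text
time: 8.62
position: [0.5118, -0.1679, 0.0746]
tool_rot: [0.249, 0.969, -0.0, 0.0]
ft_force: [0.1, 0.3, 0.5]
grip_width: 0.0193
grip_force: 0.0
time: 9.03
position: [0.5114, -0.1688, 0.0745]
tool_rot: [0.249, 0.969, -0.001, 0.0]
ft_force: [-2.6, -5.4, 2.8]
grip_width: 0.0139
grip_force: 20.0
```

```bash
python3 -m creep '[{"translation":[0,0,0],"roll":6,"gripper":5},{"translation":[0,0,0],"roll":12,"gripper":5},{"translation":[0,0,0],"roll":18,"gripper":5},{"translation":[0,0,0],"roll":24,"gripper":5},{"translation":[0,0,0],"roll":30,"gripper":5}]' 20
python3 -m creep '[{"translation":[0,0,0],"roll":6,"gripper":5},{"translation":[0,0,0],"roll":12,"gripper":5},{"translation":[0,0,0],"roll":18,"gripper":5},{"translation":[0,0,0],"roll":24,"gripper":5},{"translation":[0,0,0],"roll":30,"gripper":5}]' 20
python3 -m creep '[{"translation":[0,0,0],"roll":1,"gripper":5},{"translation":[0,0,0],"roll":2,"gripper":5},{"translation":[0,0,0],"roll":2,"gripper":5},{"translation":[0,0,0],"roll":2,"gripper":5}]' 20
python3 - <<'E'
from h import *
o=telemetry.get_obs();P=np.array(o['position']);q=o['tool_rot'];M=R.from_quat(q).as_matrix()
print(P,'yaw y',np.degrees(np.arctan2(M[1,1],M[0,1])),o['q'][5],o['moment'])
i=viewer.camera('wrist');cv2.imwrite('pics/w6.png',i)
h=cv2.cvtColor(i,cv2.COLOR_BGR2HSV).astype(int);H,S,V=h[...,0],h[...,1],h[...,2]
k=np.zeros(S.shape,bool);k[100:215,200:320]=1
m=k&(S>110)&((H<8)|(H>172));ys,xs=np.nonzero(m);print('red',len(xs),xs.mean(),ys.mean(),np.polyfit(ys,xs,1))
c=np.array([.5105,-.1685])
d=wunproj((xs.mean(),ys.mean()),.074,P,q)[0][:2]-c;print('mark ang',np.linalg.norm(d),np.degrees(np.arctan2(d[1],d[0])))
cv2.imwrite('pics/w6c.png',cv2.resize(i[100:220,180:340],(800,600),interpolation=cv2.INTER_CUBIC))
E
```

```text
time: 9.45
position: [0.5114, -0.1688, 0.0745]
tool_rot: [0.493, 0.87, -0.001, 0.0]
ft_force: [-3.0, -4.7, 2.6]
grip_width: 0.0136
grip_force: 20.0
time: 9.87
position: [0.5114, -0.1688, 0.0745]
tool_rot: [0.701, 0.713, -0.001, 0.001]
ft_force: [-2.9, -4.5, 3.4]
grip_width: 0.0138
grip_force: 20.0
time: 10.2
position: [0.5114, -0.1688, 0.0745]
tool_rot: [0.712, 0.702, -0.001, 0.001]
ft_force: [-2.9, -3.9, 2.1]
grip_width: 0.0143
grip_force: 20.0
[ 0.51144566 -0.16878779  0.07454173] yaw y -0.8074447617427848 -0.5101206567570161 [-0.90774926  0.50757723 -0.02942875]
red 268 261.8955223880597 164.1044776119403 [-4.48126779e-02  2.69249483e+02]
mark ang 0.043078996373946514 83.09189363868043
```

View pics/w6c.png

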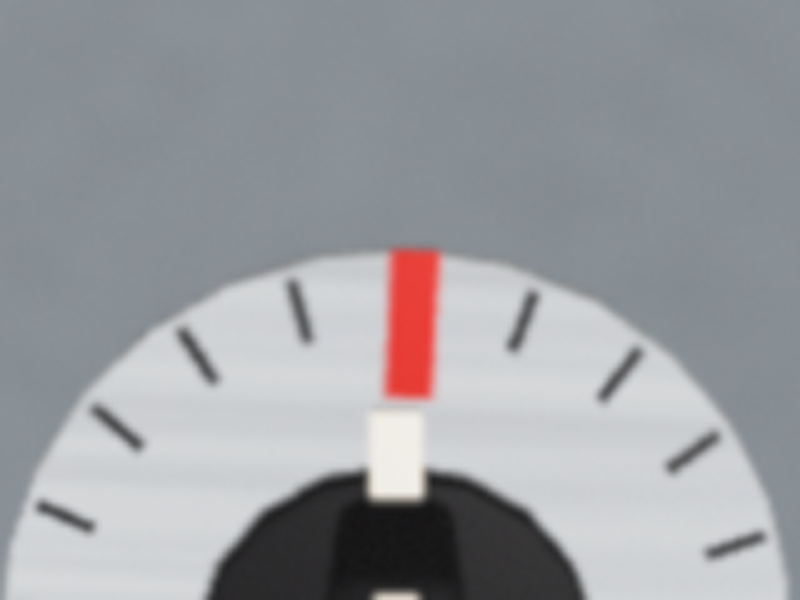

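The crop shows the pointer end at x≈396 and the mark's inner end at x≈409. At 8 px/mm that leaves about 2.5° clockwise.

```bash
python3 -m creep '[{"translation":[0,0,0],"roll":1,"gripper":5},{"translation":[0,0,0],"roll":2.5,"gripper":5},{"translation":[0,0,0],"roll":2.5,"gripper":5},{"translation":[0,0,0],"roll":2.5,"gripper":5}]' 20
cat > dl.py <<'E'
from h import *
o=telemetry.get_obs();P=np.array(o['position']);q=o['tool_rot'];M=R.from_quat(q).as_matrix()
print(P,'yaw y',np.degrees(np.arctan2(M[1,1],M[0,1])))
i=viewer.camera('wrist');h=cv2.cvtColor(i,cv2.COLOR_BGR2HSV).astype(int);H,S,V=h[...,0],h[...,1],h[...,2]
for r in range(174,200,2):
    red=[x for x in range(235,285) if S[r,x]>110 and (H[r,x]<8 or H[r,x]>172)]
    wh=[x for x in range(235,285) if S[r,x]<40 and V[r,x]>200]
    w2=[x for x in range(235,285) if S[r,x]<40 and V[r,x]>225]
    print(r,np.mean(red) if red else '-',len(red),np.mean(wh) if wh else '-',len(wh),len(w2),np.mean(w2) if w2 else '')
E
python3 dl.py
```

```text
time: 10.58
position: [0.5114, -0.1688, 0.0745]
tool_rot: [0.727, 0.686, -0.001, 0.001]
ft_force: [-3.4, -4.5, 2.8]
grip_width: 0.0138
grip_force: 20.0
[ 0.51142574 -0.16878574  0.07452947] yaw y -3.3106717872674816
174 259.0 9 259.64102564102564 39 0 
176 259.0 9 259.64102564102564 39 0 
178 259.0 9 259.64102564102564 39 0 
180 - 0 259.5 50 0 
182 - 0 259.5 50 0 
184 - 0 259.5 50 10 258.5
186 - 0 259.5 50 10 258.5
188 - 0 259.5 50 11 259.0
190 - 0 259.5 50 11 259.0
192 - 0 259.5 50 10 258.5
194 - 0 259.6896551724138 29 9 259.0
196 - 0 261.0 20 9 259.0
198 - 0 262.07142857142856 14 9 259.0
```

The pointer and mark centres agree within 0.3 px. Next: release, lift, check the dial again on the way, and move above the handle.

```bash
python3 -m creep '[{"translation":[0,0,0],"roll":0,"gripper":45},{"translation":[0,0,0],"roll":0,"gripper":45},{"translation":[0,0,0],"roll":0,"gripper":45},{"translation":[0,0,0],"roll":0,"gripper":45},{"translation":[0,0,0],"roll":0,"gripper":45}]' 20
python3 -m creep '[{"translation":[0,0,-10],"roll":0,"gripper":60},{"translation":[0,0,-30],"roll":0,"gripper":60},{"translation":[0,0,-60],"roll":0,"gripper":60},{"translation":[0,0,-90],"roll":0,"gripper":60},{"translation":[0,0,-120],"roll":0,"gripper":60}]'
python3 dl.py
python3 -m creep '[{"translation":[25,-7,0],"roll":-6,"gripper":60},{"translation":[52,-14,0],"roll":-12,"gripper":60},{"translation":[78,-20,0],"roll":-18,"gripper":60},{"translation":[104,-27,0],"roll":-24,"gripper":60},{"translation":[128,-33,0],"roll":-30,"gripper":60}]'
python3 -m creep '[{"translation":[0,0,0],"roll":-7,"gripper":60},{"translation":[0,0,0],"roll":-14,"gripper":60},{"translation":[0,0,0],"roll":-21,"gripper":60},{"translation":[0,0,0],"roll":-28,"gripper":60},{"translation":[0,0,0],"roll":-35,"gripper":60}]'
python3 -m creep '[{"translation":[0,0,0],"roll":-7,"gripper":60},{"translation":[0,0,0],"roll":-8,"gripper":60},{"translation":[0,0,0],"roll":-8,"gripper":60}]'
python3 - <<'E'
from h import *
o=telemetry.get_obs();P=np.array(o['position']);q=o['tool_rot'];M=R.from_quat(q).as_matrix()
i=viewer.camera('wrist');cv2.imwrite('pics/w7.png',i)
print(P,o['q'].round(2) if hasattr(o['q'],'round') else o['q'])
for t in('handle','lever_tip','band_mid'):print(t,[(np.round(a['bbox'],1).tolist(),round(a['p'],2)) for a in viewer.recognise('wrist',t)[:2]])
print('shift',(M.T@(np.array([.4863,-.0388,.10])-P)*1000).round(1))
h=cv2.cvtColor(i,cv2.COLOR_BGR2HSV)
cv2.imwrite('pics/w7c.png',i[0:270,100:450])
E
```

```text
time: 11.05
position: [0.5116, -0.1675, 0.074]
tool_rot: [0.727, 0.686, 0.0, -0.0]
ft_force: [0.7, 0.3, -0.4]
grip_width: 0.0389
grip_force: 0.0
time: 11.47
position: [0.5112, -0.1675, 0.1959]
tool_rot: [0.727, 0.686, 0.0, -0.0]
ft_force: [0.5, -0.0, -0.8]
grip_width: 0.0593
grip_force: 0.0
[ 0.51121856 -0.1674817   0.19590695] yaw y -3.323563532563519
174 - 0 261.77777777777777 9 0 
176 - 0 261.5 10 3 259.0
178 - 0 262.125 8 3 259.0
180 - 0 263.1666666666667 6 3 259.0
182 - 0 263.1666666666667 6 3 259.0
184 - 0 259.0 5 3 259.0
186 - 0 259.0 5 3 259.0
188 - 0 259.0 5 3 259.0
190 - 0 259.0 5 3 259.0
192 - 0 259.0 5 3 259.0
194 - 0 259.0 5 3 259.0
196 - 0 259.0 5 3 259.0
198 - 0 265.25 4 3 259.0
time: 11.93
position: [0.4854, -0.0367, 0.1947]
tool_rot: [0.523, 0.852, 0.0, 0.0]
ft_force: [0.4, 0.9, 0.2]
grip_width: 0.0599
grip_force: 0.0
time: 12.35
position: [0.486, -0.0378, 0.1947]
tool_rot: [0.242, 0.97, 0.0, 0.0]
ft_force: [0.4, -0.8, -0.4]
grip_width: 0.0602
grip_force: 0.0
time: 12.6
position: [0.486, -0.038, 0.1945]
tool_rot: [0.177, 0.984, 0.0, 0.0]
ft_force: [-0.6, 0.5, 0.4]
grip_width: 0.0597
grip_force: 0.0
[ 0.48603781 -0.03799847  0.19453816] [-0.31  0.36  1.78  0.    1.   -1.52]
handle [([244.7, 180.0, 27.7, 39.7], 0.69)]
lever_tip [([205.6, 163.8, 196.5, 83.1], 0.78), ([123.4, 204.0, 67.4, 38.4], 0.45)]
band_mid []
shift [-0.5 -0.7 94.5]
```

View pics/w7c.png

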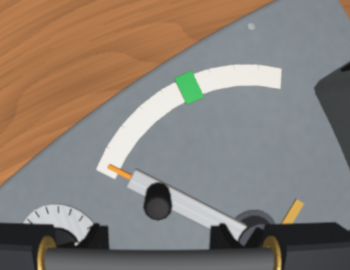

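The crop shows the handle top centred at (157,200), on the closing plane. The green band is at (190,88) and the lever is at rest. Next I descend and grip.

```bash
python3 -m creep '[{"translation":[0,0,20],"roll":0,"gripper":60},{"translation":[0,-1,45],"roll":0,"gripper":60},{"translation":[0,-1,65],"roll":0,"gripper":60},{"translation":[0,-1,80],"roll":0,"gripper":60},{"translation":[0,-1,92],"roll":0,"gripper":60}]'
python3 -m creep '[{"translation":[0,0,0],"roll":0,"gripper":10},{"translation":[0,0,0],"roll":0,"gripper":10},{"translation":[0,0,0],"roll":0,"gripper":10},{"translation":[0,0,0],"roll":0,"gripper":10},{"translation":[0,0,0],"roll":0,"gripper":10}]' 40
python3 -m creep '[{"translation":[0,0,0],"roll":0,"gripper":10},{"translation":[0,0,0],"roll":0,"gripper":10},{"translation":[0,0,0],"roll":0,"gripper":10},{"translation":[0,0,0],"roll":0,"gripper":10},{"translation":[0,0,0],"roll":0,"gripper":10}]' 40
python3 - <<'E'
from h import *
o=telemetry.get_obs();P=np.array(o['position']);M=R.from_quat(o['tool_rot']).as_matrix()
pv=np.array([.5769,.0399]);v=P[:2]-pv;print(P,np.linalg.norm(v),np.degrees(np.arctan2(v[1],v[0])),o['ft_force'])
u=v/np.linalg.norm(v)*.12
for a in range(4,41,4):
    c,s=np.cos(np.radians(-a)),np.sin(np.radians(-a));n=np.array([c*u[0]-s*u[1],s*u[0]+c*u[1]])
    print(a,(M.T@np.r_[n-u,0]*1000).round(1))
E
```

```text
time: 13.22
position: [0.485, -0.0389, 0.1008]
tool_rot: [0.177, 0.984, 0.0, -0.001]
ft_force: [0.5, 0.5, -0.1]
grip_width: 0.0604
grip_force: 0.0
time: 13.63
position: [0.4863, -0.0392, 0.103]
tool_rot: [0.177, 0.984, -0.0, 0.001]
ft_force: [1.0, -0.5, -0.3]
grip_width: 0.0343
grip_force: 0.0
time: 14.05
position: [0.486, -0.0393, 0.1027]
tool_rot: [0.176, 0.984, -0.0, 0.001]
ft_force: [-0.9, -0.0, 6.3]
grip_width: 0.0231
grip_force: 40.0
[ 0.48599802 -0.0392593   0.10267869] 0.12053781572588454 -138.94998417117782 [-0.94040623 -0.04725847  6.25965315]
4 [ 7.2  4.3 -0. ]
8 [14.1  9.  -0. ]
12 [20.6 14.3 -0. ]
16 [26.8 19.9 -0. ]
20 [32.6 26.  -0. ]
24 [37.9 32.5 -0. ]
28 [42.7 39.3 -0.1]
32 [47.1 46.5 -0.1]
36 [50.9 53.9 -0.1]
40 [54.3 61.6 -0.1]
```

```bash
python3 -m creep '[{"translation":[7,4.5,0],"roll":0,"gripper":10},{"translation":[14,9,0],"roll":0,"gripper":10},{"translation":[20.5,14.5,0],"roll":0,"gripper":10},{"translation":[27,20,0],"roll":0,"gripper":10},{"translation":[32.5,26,0],"roll":0,"gripper":10}]' 40
python3 -m creep '[{"translation":[5.5,6.5,0],"roll":0,"gripper":10},{"translation":[10,13.5,0],"roll":0,"gripper":10},{"translation":[14.5,20.5,0],"roll":0,"gripper":10},{"translation":[18.5,28,0],"roll":0,"gripper":10},{"translation":[18.5,28,0],"roll":0,"gripper":10}]' 40
python3 - <<'E'
from h import *
o=telemetry.get_obs();P=np.array(o['position']);v=P[:2]-[.5769,.0399];print(P,np.linalg.norm(v),np.degrees(np.arctan2(v[1],v[0])),o['ft_force'],o['moment'])
i=viewer.camera('wrist');j=viewer.camera('top');s=viewer.camera('side')
for n,x in(('w8',i),('t8',j),('s8',s)):cv2.imwrite(f'pics/{n}.png',x)
g=lambda x,s:cv2.resize(x,s,interpolation=cv2.INTER_CUBIC)
cv2.imwrite('pics/v8.png',np.vstack([np.hstack([g(i[60:260,150:400],(400,320)),g(j[185:305,180:330],(400,320))]),np.hstack([g(s[130:270,130:330],(400,280)),np.zeros((280,400,3),np.uint8)])]))
E
```

```text
time: 14.47
position: [0.4642, -0.0046, 0.1027]
tool_rot: [0.176, 0.984, -0.001, 0.001]
ft_force: [-2.0, -6.3, 6.4]
grip_width: 0.023
grip_force: 40.0
time: 14.88
position: [0.4557, 0.0291, 0.1027]
tool_rot: [0.175, 0.985, -0.001, -0.0]
ft_force: [-2.6, -5.8, 8.1]
grip_width: 0.0231
grip_force: 40.0
[0.4556803  0.02908965 0.10265628] 0.1217007756203473 -174.9038537761364 [-2.59924215 -5.7711012   8.07381991] [-1.1570265   0.5229781  -0.03221081]
```

View pics/v8.png

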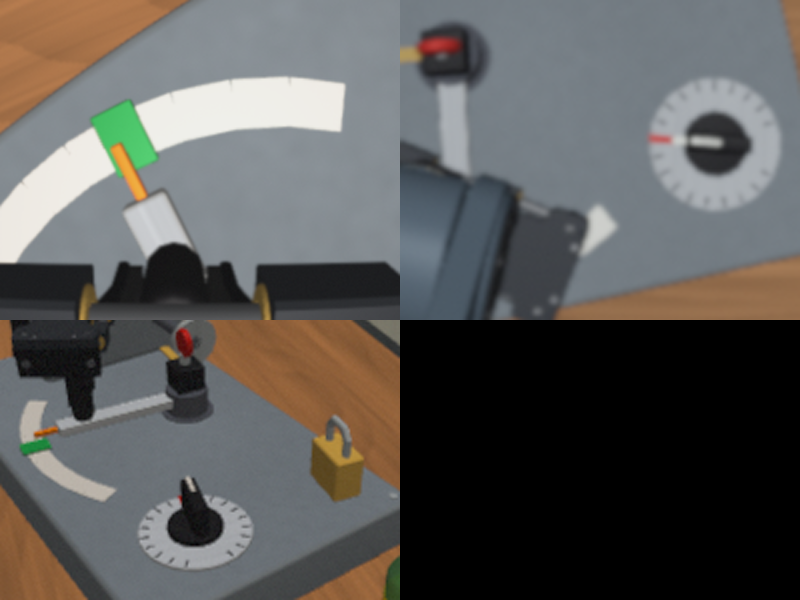

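The wrist crop shows the orange tip end at (118,147) over the green band, whose centre is (125,137). The top view shows the pointer on the red mark. I'll correct for parallax numerically.

```bash
python3 - <<'E'
from h import *
o=telemetry.get_obs();P=np.array(o['position']);q=o['tool_rot'];pv=np.array([.5769,.0399])
a=lambda w:(np.linalg.norm(w[:2]-pv).round(4),np.degrees(np.arctan2(*(w[:2]-pv)[::-1])).round(2))
f=lambda x,y:(150+x*.625,60+y*.625)
def blob(im,box,lo,hi):
    l,t,r,b=box;h=cv2.cvtColor(im,cv2.COLOR_BGR2HSV)[t:b,l:r]
    m=(h[...,0]>=lo)&(h[...,0]<=hi)&(h[...,1]>120);ys,xs=np.nonzero(m);return xs+l,ys+t
i=cv2.imread('pics/w8.png')
x,y=blob(i,(200,110,260,175),45,80);print('band wrist',a(wunproj((x.mean(),y.mean()),.074,P,q)[0]),'corners',[a(wunproj(f(*c),.074,P,q)[0]) for c in((92,118),(130,99),(158,160),(120,176))])
x,y=blob(i,(215,145,245,190),8,25);print('orange wrist',len(x),a(wunproj((x.mean(),y.mean()),.088,P,q)[0]),'end',a(wunproj(f(118,147),.088,P,q)[0]))
s=cv2.imread('pics/s8.png')
x,y=blob(s,(135,175,165,205),45,80);print('band side',a(unproj('side',(x.mean(),y.mean()),.074)[0]))
x,y=blob(s,(140,175,165,195),8,18);print('orange side',len(x),a(unproj('side',(x.mean(),y.mean()),.088)[0]))
E
```

```text
band wrist (np.float64(0.1777), np.float64(-175.62)) corners [(np.float64(0.1901), np.float64(-172.63)), (np.float64(0.1903), np.float64(-178.23)), (np.float64(0.161), np.float64(-178.61)), (np.float64(0.1617), np.float64(-172.12))]
orange wrist 299 (np.float64(0.1631), np.float64(-174.44)) end (np.float64(0.1741), np.float64(-174.68))
band side (np.float64(0.1769), np.float64(-174.11))
orange side 33 (np.float64(0.1633), np.float64(-174.13))
```

```bash
python3 -m creep '[{"translation":[0.5,1.5,0],"roll":0,"gripper":10},{"translation":[0.5,1.5,0],"roll":0,"gripper":10},{"translation":[0.5,1.5,0],"roll":0,"gripper":10},{"translation":[0.5,1.5,0],"roll":0,"gripper":10},{"translation":[0.5,1.5,0],"roll":0,"gripper":10}]' 40
python3 - <<'E'
from h import *
from rig import hand_in
o=telemetry.get_obs();v=np.array(o['position'])[:2]-[.5769,.0399];a=np.degrees(np.arctan2(v[1],v[0]));print(a,o['grip_force'],o['ft_force'])
if -177<a<-174: print(hand_in())
E
```

```text
time: 15.45
position: [0.4556, 0.0296, 0.1026]
tool_rot: [0.176, 0.984, -0.001, -0.001]
ft_force: [-3.6, -6.1, 8.2]
grip_width: 0.0231
grip_force: 40.0
-175.16702436196545 40.00206644763239 [-3.6394502  -6.06839615  8.16522977]
the job is handed in; nothing more can be done
None
```

The job is handed in at 15.5 s: the dial pointer was still on the red mark after I let go, and the gripper is holding the lever against its spring with the orange tip near the middle of the green band. The arm never came near the padlock, oil bottle or brush.

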